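Turn the coin album leaf to show the reverses

ROBOT

A 6-joint arm with a two-finger parallel gripper is mounted at the origin on the work surface. World frame = base frame: x ahead of the robot, y to its left, z up, the work surface at z = 0. Lengths are in m, angles in rad, forces in N, time in s.
With the tool pointing down it reaches from about 0.35 to 0.725 m from the base axis. Payload 6 kg.
Tool frame: the origin (TCP) lies midway between the tips of the shut fingers; the grasp point (between the pads) lies 19 mm behind it; z points along the fingers, y is the direction in which the jaws open and shut (so a half turn about z gives the same grasp; the last joint's range is limited). The gripper opens to 85 mm and grips with 20 to 120 N. Pads are 22 mm wide; open, the fingers measure 114 mm over their backs; the gripper's body (76 mm by 85 mm) begins 54 mm behind the grasp point. The pads swing forward as they close: fully open they stand 13 mm farther back than shut.
Start: joints at [-0.832, 0.04, 0.085, 0, -1.615, -0.334], TCP at [0.236, -0.551, 0.231] pointing down, gripper open.
Joint ranges: [-2.56, 2.56], [-1.29, 2.01], [-1.08, 1.49], [-3.29, 1.98], [-2.81, -0.18], [-2.99, 2.99]. Speed limits (rad/s): [2.57, 2.57, 3.01, 3.14, 3.14, 3.14].

INTERFACE

Orientations are given as a unit quaternion [x, y, z, w].
In Python, from workcell import r gives the robot as it stands.
- The arm moves only by the tool play_rows, never from a script. Its argument "steps" is a list that holds one entry, the list of rows, each a list of 7 numbers: the shift along the tool's x, y, z in m, then the turn, a rotation vector about the tool's x, y, z in degrees, then the finger opening in m, from 0 to 0.0854. In form: [[[tx, ty, tz, rx, ry, rz, fingers], ...]]. A call has 1 to 12 rows; each row shifts and turns the pose as measured when the row begins, along the tool's axes as they then stand; what a row does not reach is not made up. A row lasts 1/10 s, in which the tool goes at most 50 mm and 8.59 degrees, less where a joint would pass 70% of its speed; a pose out of reach is approached as far as the arm can. A call with a gripper value outside its range is refused whole. The fingers move at their own pace and stop on an object; "force" is the grip in N (left out, the last holds). Time passes only in rows, so rows that do not move let the fingers close. It gives the time, the measured TCP pose, the force and the opening at its end, in the units of the state.
- r.sense(): the state, without advancing time (a new reading comes with each control period).
- r.camera(name): name is "side" or "top"; returns a dict with "frame" (384x512x3 uint8, red, green, blue), "K" (3x3 intrinsics, pixels), "world_from_camera" (4x4, takes a point from camera to world coordinates). Camera axes: x right, y down, z forward; pixel columns grow to the right and rows downward; lengths in m; the calibration is good to about 2 mm. A picture is of the moment at which its call begins. There is no depth.
- r.sign_off(): hands the job in, once; it reports no verdict.
Trained networks look in the newest picture that a camera, given by its name, has taken for a name from the list of things; names that differ only in an ending like _2 or _b are one class to them, and where a whole thing is asked for, a point or a joint stands for the part that bears it (a point fixed in the world has none). Each returns a list of dicts, best first, with "conf" (0 to 1); they miss things now and then, are a little off and sometimes report something else, mostly with a low value. They report only what shows in the picture. A call takes as long as a camera call.
- r.boxes_of(camera, target): "rect" ([left, top, width, height] in pixels, round what is visible of it).
- r.pinpoint(camera, target): "position" ([row, column] in pixels: a listed point, or the origin of a listed thing).
The state is a dict: "t": time; "joints": joint angles; "qvel": joint speeds; "joint_efforts": joint torques, N m; "tool_pos": TCP position; "eef_rot": TCP orientation; "wrist_force": force on the tool from outside, world axes, zero at the start; "ft_torque": the same for the moment, N m; "gripper_width": finger opening in m.
Only numpy, scipy, OpenCV 4.12 (cv2) and the standard library are available. Lean on these libraries where they do the work, as an engineer would, in place of code of your own. Each camera call takes 0.05 s, during which the arm holds its last target.

TASK

With the fingertips, turn the partly raised leaf of the open coin album over its spine, from the right-hand side to the left as the robot sees it, and press it down until it lies fully flat on the left-hand pages with the reverses of its coins showing. Push it over gently from beneath its free edge, without pinching it between the fingers, flinging it or letting it slap down, and leave the loupe, the coin gauge, the tray and the ducat capsule where they are.

Things in the scene. Friction and masses are not known exactly. Their poses are not given: they have to be found in the camera images.
- album: coin album lying open at its middle on the desk, fixed; 206 mm (along its x, the spine's direction) by 374 mm (along its y) brown cover, with a 24 mm high block of dark boards on each side reaching 172 mm from the spine. Origin on the desk under the middle of the spine; x along the spine away from the robot, y to the left-hand pages, z up. It is turned up to 0.5 rad either way
- spine_mid (a point): middle of the leaf's hinge line in the spine, 27 mm above the desk; the hinge line runs along the album's x
- leaf (a joint): angle of the leaf about the hinge line, rad: 0 = flat on the right-hand pages (the album's -y side), 1.57 = upright, 3.14 = flat on the left-hand pages (stop). It starts between 0.2 and 0.5. The hinge is stiff: the leaf stays at any angle it is left at and does not fall by itself; at most about 4 N square to the leaf at its free edge moves it, less once it is past upright. The leaf weighs 0.18 to 0.29 kg
- leaf_edge (a point): middle of the leaf's free edge, mid-thickness, 172 mm from the hinge line; the edge runs along the spine's direction, 190 mm long
- obverse_face (a point): centre of the leaf's obverse face (up at the start; its 9 coins show heads), 92 mm from the hinge line. The leaf is dark, stiff, 160 mm wide square to the spine, 190 mm along it, 6 mm thick: two 3 mm boards, one per face, with the coins set in both. The point's axes are the leaf's: x along the spine, y from the free edge towards the spine, z out of this face
- reverse_face (a point): centre of the leaf's other face, 6 mm from the first: it looks down at the right-hand pages at the start and must look up at the end; the coins show crosses on it. The same axes: its -z points out of this face
- tray: loose cork-lined walnut tray, 100 x 130 x 18 mm high, beyond the left-hand pages' free edge; origin at the centre of its underside
- capsule: gold ducat in a loose clear acrylic capsule, 36 mm across and 8 mm high, lying in the tray; origin at the centre of its underside
- loupe: loose black plastic folding loupe, 71 mm long, 29 mm wide, 15 mm high, beyond the album's far edge; origin under the lens barrel's centre, 14.5 mm from one end
- gauge: loose chrome sliding coin gauge, flat, 120 mm long, 47 mm wide over its jaws, 10 mm high, beyond the album's far edge; origin under the middle of its beam

How it is judged:
By the outcome, as a careful person would: the job done as asked, in the order asked, and still so for the second after the job is handed in, with the robot touching nothing.
It also fails if it takes over 48 s, if anything falls off the work surface, if the arm or the gripper's body presses on something with over 40 N, if the wrist force passes 120 N, or if a joint passes its speed limit or range.

## Working session

There is one attempt and no reset: what is moved stays moved. The work goes in short steps, Python scripts to look and compute and a tool call to move; the robot and the scene stay as the last step left them, time stands still between calls to the robot, and variables do not carry over. Pictures are saved under pics/ and viewed, and the job is handed in when it is done.

Besides the shell and the picture viewer there is one more tool, called after "Emit:" by a JSON object that holds its "fn" and its "kwargs". play_rows: Moves the arm, as the interface text tells. Its arguments: {"type":"object","properties":{"steps":{"type":"array"},"force":{"type":"number"}},"required":["steps"]}

```bash
mkdir -p pics; ls; cat > h.py <<'E'
import numpy as np,cv2
from workcell import r
def shot(n,f):
    c=r.camera(n); cv2.imwrite('pics/'+f,cv2.cvtColor(c['frame'],cv2.COLOR_RGB2BGR)); return c
def ray(c,row,col):
    K=np.array(c['K']);T=np.array(c['world_from_camera'])
    d=T[:3,:3]@np.linalg.inv(K)@np.array([col,row,1.]); return T[:3,3],d
def atz(c,row,col,z):
    o,d=ray(c,row,col); return o+d*(z-o[2])/d[2]
def proj(c,p):
    K=np.array(c['K']);T=np.linalg.inv(np.array(c['world_from_camera']))
    q=K@(T[:3,:3]@np.array(p)+T[:3,3]); return q[1]/q[2],q[0]/q[2]
E
python3 - <<'E'
from h import *
for n in ['side','top']:
    c=shot(n,n+'1.png'); print(n,np.round(c['world_from_camera'],3).tolist(),np.round(c['K'],1).tolist())
    for t in ['album','spine_mid','leaf_edge','obverse_face','tray','capsule','loupe','gauge']:
        for d in r.pinpoint(n,t)[:2]: print(t,np.round(d['position'],1),round(d['conf'],2))
    for t in ['leaf','album']:
        for d in r.boxes_of(n,t)[:1]: print(t,d)
s=r.sense();print(s)
E
```

```text
pics
side [[-0.968, -0.167, 0.189, 0.427], [-0.252, 0.648, -0.718, 0.701], [-0.003, -0.743, -0.67, 0.602], [0.0, 0.0, 0.0, 1.0]] [[348.8, 0.0, 257.8], [0.0, 348.8, 193.8], [0.0, 0.0, 1.0]]
album [152.6 284.5] 0.87
spine_mid [141.9 285.9] 0.61
leaf_edge [106.2 316.7] 0.61
obverse_face [119.2 304.1] 0.73
tray [200.3 209.2] 0.72
capsule [198.8 200. ] 0.61
gauge [118.1 251.3] 0.62
leaf {'rect': [263.1, 90.2, 81.5, 65.9], 'conf': 0.68}
top [[-0.064, -0.963, 0.261, 0.397], [-0.998, 0.062, -0.019, 0.131], [0.002, -0.262, -0.965, 0.808], [0.0, 0.0, 0.0, 1.0]] [[364.6, 0.0, 260.6], [0.0, 364.6, 197.3], [0.0, 0.0, 1.0]]
album [208.3 378.5] 0.77
leaf_edge [225.3 470.9] 0.72
obverse_face [218.  427.3] 0.61
tray [158.8 262.9] 0.61
tray [138.1 373.1] 0.26
capsule [149.7 250.9] 0.58
capsule [209.3 380.1] 0.51
loupe [137.7 371.2] 0.58
loupe [218.2 426.3] 0.15
gauge [156.6 430.6] 0.82
leaf {'rect': [371.6, 169.8, 108.1, 103.8], 'conf': 0.79}
album {'rect': [285.6, 143.6, 190.8, 141.0], 'conf': 0.96}
{'t': 1.1, 'joints': array([-8.32309432e-01,  4.01933865e-02,  8.48238013e-02, -2.21764181e-05,
       -1.61550472e+00, -3.33669908e-01]), 'qvel': array([ 0.00079207, -0.00131741, -0.00093315,  0.00092099,  0.00157902,
        0.00050024]), 'joint_efforts': array([ 2.57479323e-04, -3.67942464e+01,  3.47450101e+01,  6.93401009e+00,
       -1.12318376e-03,  3.09799452e-05]), 'tool_pos': array([ 0.23631158, -0.55148331,  0.23127371]), 'eef_rot': array([-2.01029721e-01,  9.79585142e-01,  3.91762681e-05, -1.03904423e-05]), 'wrist_force': array([-0.04908898, -0.20190222, -0.20858046]), 'ft_torque': array([ 0.02126672,  0.02481165, -0.03716013]), 'gripper_width': 0.08533942586938378}
```

View pics/top1.png

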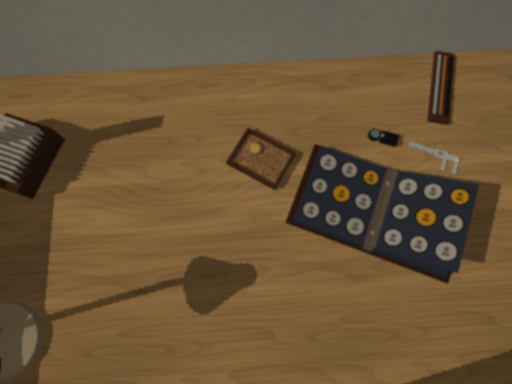

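View pics/side1.png

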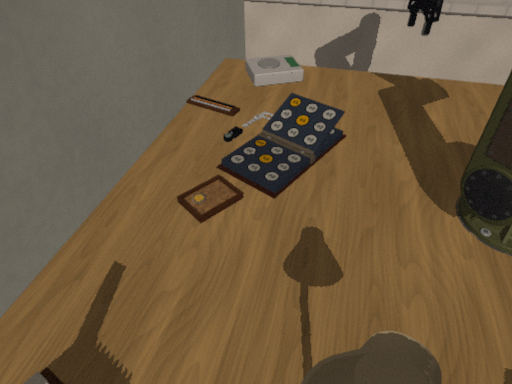

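```bash
python3 - <<'E'
import cv2
a=cv2.imread('pics/top1.png')[120:300,270:510];cv2.imwrite('pics/top1z.png',cv2.resize(a,None,fx=3.3,fy=3.3,interpolation=2))
a=cv2.imread('pics/side1.png')[70:230,170:370];cv2.imwrite('pics/side1z.png',cv2.resize(a,None,fx=3.5,fy=3.5,interpolation=2))
E
```

```text
(no output)
```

View pics/top1z.png

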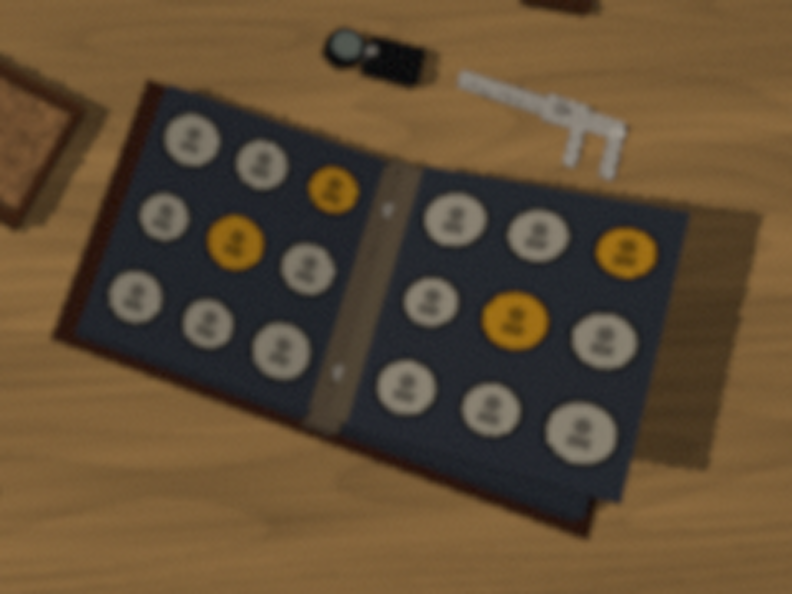

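View pics/side1z.png

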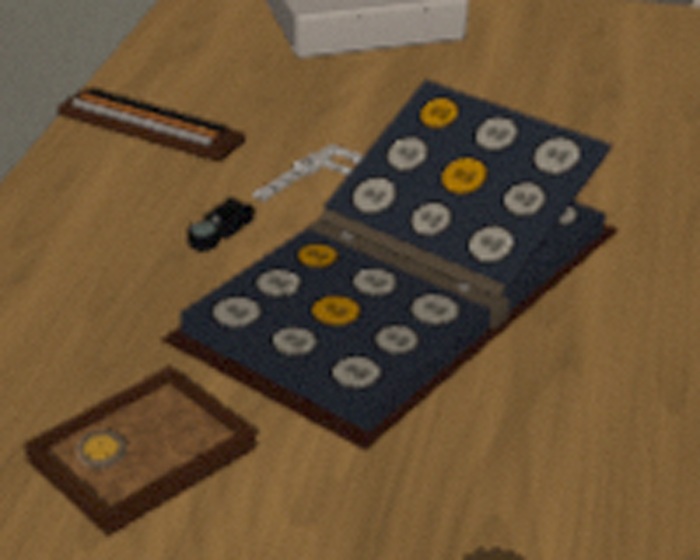

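```bash
cat > fit.py <<'E'
from h import *
from scipy.optimize import least_squares
def alb(p,q):
    x,y,w=p[:3];c,s=np.cos(w),np.sin(w)
    return np.array([x+c*q[0]-s*q[1],y+s*q[0]+c*q[1],q[2]])
def leafpt(p,u,d,n=0.,a=None):  # u along spine, d from hinge, n out of obverse
    a=p[3] if a is None else a
    return alb(p,[u,-np.cos(a)*d+np.sin(a)*n,0.027+np.sin(a)*d+np.cos(a)*n])
E
python3 - <<'E'
from fit import *
C={n:r.camera(n) for n in ['top','side']}
T=lambda x,y:(120+y/3.3,270+x/3.3); S=lambda x,y:(70+y/3.5,170+x/3.5)
cc=0.004
obs=[('top',T(55,338),lambda p:alb(p,[-.103,.187,cc])),('top',T(150,80),lambda p:alb(p,[.103,.187,cc])),('top',T(588,537),lambda p:alb(p,[-.103,-.187,cc])),
('top',T(689,208),lambda p:leafpt(p,.095,.172,.003)),('top',T(622,500),lambda p:leafpt(p,-.095,.172,.003)),
('side',S(425,82),lambda p:leafpt(p,.095,.172,.003)),('side',S(610,147),lambda p:leafpt(p,-.095,.172,.003)),
('side',S(367,447),lambda p:alb(p,[-.103,.187,cc])),('side',S(165,338),lambda p:alb(p,[.103,.187,cc])),('side',S(614,230),lambda p:alb(p,[-.103,-.187,cc])),
('side',(106.2,316.7),lambda p:leafpt(p,0,.172)),('side',(119.2,304.1),lambda p:leafpt(p,0,.092,.003)),
('top',(225.3,470.9),lambda p:leafpt(p,0,.172)),('top',(218,427.3),lambda p:leafpt(p,0,.092,.003)),('top',(208.3,378.5),lambda p:alb(p,[0,0,0])),('side',(141.9,285.9),lambda p:alb(p,[0,0,.027]))]
f=lambda p:np.concatenate([np.array(proj(C[n],g(p)))-np.array(q) for n,q,g in obs])
s=least_squares(f,[.45,-.15,-.3,.3],loss='soft_l1');print(s.x);print(np.round(s.fun.reshape(-1,2),1).tolist())
np.save('p.npy',s.x)
p=s.x
for u in(-.095,0,.095):print(leafpt(p,u,.172),np.hypot(*leafpt(p,u,.172)[:2]))
print('flat left',alb(p,[0,.172,.027]), alb(p,[0,.1,.027]), 'right board edge',alb(p,[0,-.172,.024]))
for n,t,z in [('top','tray',0),('top','capsule',.003),('top','loupe',0),('top','gauge',0)]:
    for d in r.pinpoint(n,t)[:1]: print(t,d['position'],atz(C[n],*d['position'],z))
E
```

```text
[ 0.56871863 -0.15061391 -0.42337521  0.37720271]
[[0.6, -0.7], [-0.9, -0.6], [0.5, 1.8], [1.1, 1.1], [0.9, 1.3], [0.1, -0.9], [-0.2, -0.6], [-0.4, -0.4], [-0.3, -1.5], [-1.1, 0.2], [-3.2, -0.6], [1.3, -2.3], [2.0, -0.9], [-0.9, -0.2], [1.8, -0.1], [1.2, -1.1]]
[ 0.41640975 -0.25737357  0.09035126] 0.48952858576872305
[ 0.50302196 -0.29640337  0.09035126] 0.5838544775755516
[ 0.58963417 -0.33543317  0.09035126] 0.6783685323519323
flat left [0.63938311 0.00619977 0.027     ] [ 0.60980263 -0.05944316  0.027     ] right board edge [ 0.49805415 -0.30742759  0.024     ]
tray [161.1, 258.0] [0.70470568 0.11540122 0.        ]
capsule [146.4, 251.2] [0.74172134 0.12926479 0.003     ]
loupe [136.9, 374.1] [ 0.74883237 -0.16713132  0.        ]
gauge [153.1, 431.3] [ 0.69876138 -0.29677423  0.        ]
```

```bash
cat >> fit.py <<'E'
from scipy.spatial.transform import Rotation as R
p=np.load('p.npy')
def Rt(t): # tilt t rad
    w=p[2];X=np.array([np.cos(w),np.sin(w),0]);Y=np.array([-np.sin(w),np.cos(w),0]);Z=np.array([0,0,1.])
    return np.stack([-np.cos(t)*Y-np.sin(t)*Z,-X,np.sin(t)*Y-np.cos(t)*Z],1)
def toalb(q):
    w=p[2];d=np.array(q)-np.array([p[0],p[1],0]);c,s=np.cos(w),np.sin(w)
    return np.array([c*d[0]+s*d[1],-s*d[0]+c*d[1],d[2]])
def state():
    s=r.sense();P=np.array(s['tool_pos']);Q=R.from_quat(s['eef_rot']).as_matrix()
    a=toalb(P);z=Q[:,2];w=p[2];zy=-np.sin(w)*z[0]+np.cos(w)*z[1]
    print('t',s['t'],'alb',np.round(a,4),'tilt',round(np.degrees(np.arctan2(zy,-z[2])),1),'F',np.round(s['wrist_force'],2),'j',np.round(s['joints'],2),'w',round(s['gripper_width'],3))
    return s,P,Q
def rel(P,Q,t,albxyz):
    G=alb(p,albxyz);Qg=Rt(t)
    return Q.T@(G-P),np.degrees(R.from_matrix(Q.T@Qg).as_rotvec())
E
python3 - <<'E'
from fit import *
c=r.camera('side')
for q in [(83,305),(83,257),(60,247)]:print('box',atz(c,*q,0))
s,P,Q=state()
print(rel(P,Q,np.radians(55),[0,-.222,.105]))
E
```

```text
box [ 0.58121394 -0.62817075  0.        ]
box [ 7.66200757e-01 -5.81080799e-01 -1.11022302e-16]
box [ 0.87014306 -0.80021857  0.        ]
t 1.45 alb [-0.1384 -0.5021  0.2313] tilt 0.0 F [0.6  0.41 0.72] j [-0.83  0.04  0.08  0.   -1.62 -0.33] w 0.085
(array([-0.29990108,  0.08743002,  0.12626591]), array([-20.38740748, -52.37204225, -39.17481588]))
```

Emit:
{"fn": "play_rows", "kwargs": {"steps": [[[-0.02,0,0,-2.3,-5.8,-4.35,0],[-0.02,0,0,-2.3,-5.8,-4.35,0],[-0.02,0,0,-2.3,-5.8,-4.35,0],[-0.02,0,0,-2.3,-5.8,-4.35,0],[-0.02,0,0,-2.3,-5.8,-4.35,0],[0,0,0,-2.3,-5.8,-4.35,0],[0,0,0,-2.3,-5.8,-4.35,0],[0,0,0,-2.3,-5.8,-4.35,0],[0,0,0,-2.3,-5.8,-4.35,0]]], "force": 20}}

```text
t: 2.35
tool_pos: [0.3215, -0.4986, 0.2595]
eef_rot: [-0.495, 0.729, 0.256, 0.397]
wrist_force: [0.5, -0.1, -0.4]
gripper_width: -0.0003
```

```bash
python3 - <<'E'
from fit import *
s,P,Q=state()
print(rel(P,Q,np.radians(55),[0,-.222,.105]))
E
```

```text
t 2.35 alb [-0.0824 -0.4188  0.2595] tilt 56.3 F [ 0.5  -0.09 -0.37] j [-1.16  0.56  0.77 -0.96 -2.31  0.3 ] w -0.0
(array([ 0.02263812, -0.08620494,  0.24788936]), array([1.02777932, 1.35519798, 2.07116327]))
```

Emit:
{"fn": "play_rows", "kwargs": {"steps": [[[0.0025,-0.0087,0.025,0.2,0.2,0.3,0],[0.0025,-0.0087,0.025,0.2,0.2,0.3,0],[0.0025,-0.0087,0.025,0.2,0.2,0.3,0],[0.0025,-0.0087,0.025,0.2,0.2,0.3,0],[0.0025,-0.0087,0.025,0.2,0.2,0.3,0],[0.0025,-0.0087,0.025,0,0,0,0],[0.0025,-0.0087,0.025,0,0,0,0],[0.0025,-0.0087,0.025,0,0,0,0],[0.0025,-0.0087,0.025,0,0,0,0],[0.0025,-0.0087,0.02,0,0,0,0]]]}}

```text
t: 3.35
tool_pos: [0.4796, -0.3601, 0.0859]
eef_rot: [-0.478, 0.743, 0.256, 0.393]
wrist_force: [0.7, 0.7, -0.6]
gripper_width: 0.0001
```

```bash
python3 - <<'E'
from fit import *
s,P,Q=state()
print(rel(P,Q,np.radians(55),[0,-.157,.0588]))
for n in('top','side'):shot(n,n+'2.png')
a=cv2.imread('pics/top2.png')[120:300,270:510];b=cv2.imread('pics/side2.png')[40:220,200:440]
cv2.imwrite('pics/b2.png',cv2.resize(cv2.vconcat([a,b]),None,fx=1.66,fy=1.66))
E
```

```text
t 3.35 alb [ 0.0048 -0.2276  0.0859] tilt 55.9 F [ 0.74  0.69 -0.6 ] j [-0.87  0.48  0.34 -0.89 -1.85  0.37] w 0.0
(array([-0.01706651,  0.00480351,  0.07366668]), array([ 0.05671321,  0.93630353, -0.29182105]))
```

View pics/b2.png

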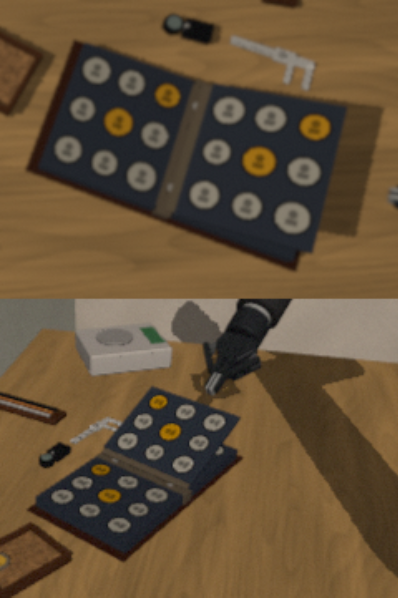

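```bash
python3 - <<'E'
from fit import *
for n in('top','side'):
    c=r.camera(n);print(n,proj(c,r.sense()['tool_pos']),'leaf',proj(c,leafpt(p,0,.172)))
    f=shot(n,n+'3.png')
cv2.imwrite('pics/s3.png',cv2.resize(cv2.imread('pics/side3.png')[40:160,250:400],None,fx=4,fy=4,interpolation=2))
E
```

```text
top (np.float64(237.5182045604976), np.float64(502.7017745580678)) leaf (np.float64(227.28969760651353), np.float64(469.9526066023209))
side (np.float64(95.32477713563551), np.float64(326.28568503739143)) leaf (np.float64(102.97247375803775), np.float64(316.09392626015295))
```

View pics/s3.png

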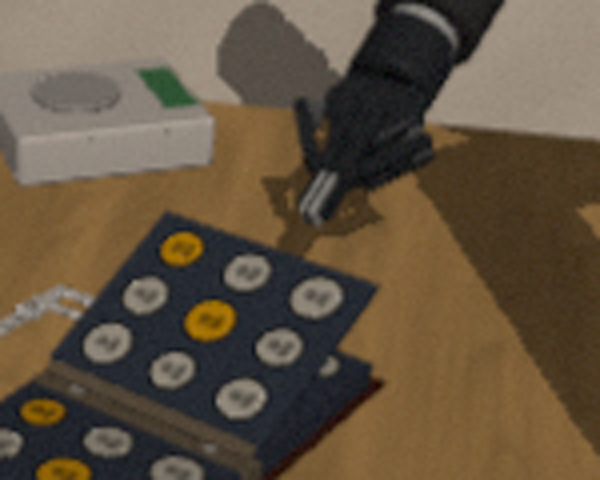

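View pics/top3.png

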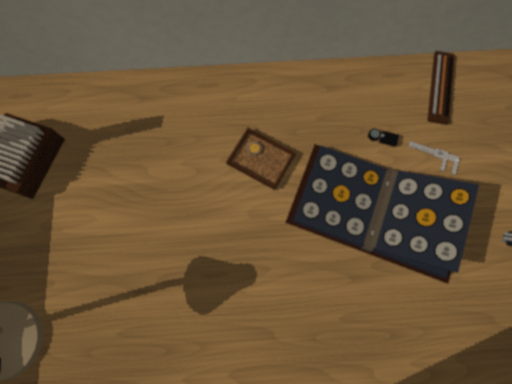

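Emit:
{"fn": "play_rows", "kwargs": {"steps": [[[-0.002,0.001,0.0125,0,0,0,0],[-0.003,0.001,0.0125,0,0,0,0],[-0.003,0.001,0.0125,0,0,0,0],[-0.003,0.001,0.0125,0,0,0,0],[-0.003,0.001,0.0125,0,0,0,0],[-0.003,0,0.0125,0,0,0,0]]]}}

```text
t: 4.25
tool_pos: [0.5047, -0.2921, 0.0594]
eef_rot: [-0.477, 0.744, 0.252, 0.394]
wrist_force: [1.1, 0.7, 0.4]
gripper_width: -0.0003
```

```bash
cat >> fit.py <<'E'
def plan(seq):
    # seq: list of (a_deg, tilt_deg, d, n) ; returns per-step tool-frame deltas from previous ideal pose
    s,P,Q=state()
    for (a,t,d,n) in seq:
        G=leafpt(p,0,d,n,np.radians(a)); Qg=Rt(np.radians(t))
        v=Q.T@(G-P);w=np.degrees(R.from_matrix(Q.T@Qg).as_rotvec())
        print(a,t,np.round(v,4).tolist(),np.round(w,2).tolist()); P,Q=G,Qg
E
python3 - <<'E'
from fit import *
s,P,Q=state()
shot('side','side4.png')
cv2.imwrite('pics/s4.png',cv2.resize(cv2.imread('pics/side4.png')[40:160,250:400],None,fx=4,fy=4,interpolation=2))
a=toalb(P); e=a[1:]-np.array([0,.027]); ang=np.arctan2(e[1],-e[0]); print('pol',np.hypot(*e),np.degrees(ang))
E
```

```text
t 4.25 alb [-0.0002 -0.1553  0.0594] tilt 55.7 F [1.12 0.67 0.42] j [-0.78  0.4   0.19 -0.9  -1.73  0.38] w -0.0
pol 0.15865661596372366 11.768142908583988
```

View pics/s4.png

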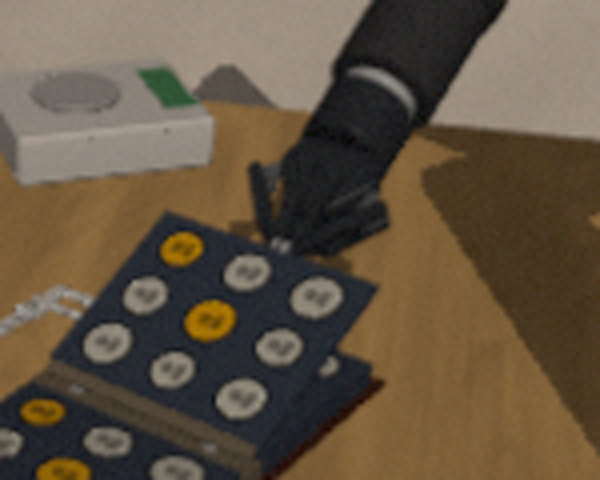

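```bash
cat >> fit.py <<'E'
def nd(a,t,d):
    D=np.radians(a+t-90)
    return -(.003+.011*np.cos(D)+(max(0,.172-d)*np.tan(-D) if D<0 else 0))
def sched(a): return 56-.8*(a-20) if a<90 else 0.
def go(a0,a1,k,d=.155,press=0.):
    seq=[]
    for a in np.linspace(a0,a1,k+1)[1:]:
        t=sched(a);seq.append((round(a,1),round(t,1),d,nd(a,t,d)+press))
    plan(seq)
E
python3 - <<'E'
from fit import *
go(20,32,8)
E
```

```text
t 4.3 alb [-0.0003 -0.1532  0.0588] tilt 55.8 F [ 1.38  0.72 -0.59] j [-0.78  0.4   0.19 -0.91 -1.73  0.38] w -0.0
21.5 54.8 [-0.0083, -0.0003, -0.0027] [-0.25, 1.04, -0.19]
23.0 53.6 [-0.0039, 0.0, -0.0014] [-0.0, 1.2, -0.0]
24.5 52.4 [-0.0039, 0.0, -0.0014] [0.0, 1.2, -0.0]
26.0 51.2 [-0.0039, -0.0, -0.0013] [-0.0, 1.2, 0.0]
27.5 50.0 [-0.004, 0.0, -0.0013] [0.0, 1.2, 0.0]
29.0 48.8 [-0.004, -0.0, -0.0013] [0.0, 1.2, -0.0]
30.5 47.6 [-0.004, 0.0, -0.0013] [-0.0, 1.2, 0.0]
32.0 46.4 [-0.004, -0.0, -0.0012] [-0.0, 1.2, 0.0]
```

Emit:
{"fn": "play_rows", "kwargs": {"steps": [[[-0.004,0,-0.001,-0.2,1,-0.2,0],[-0.004,0,-0.0014,0,1.2,0,0],[-0.004,0,-0.0014,0,1.2,0,0],[-0.004,0,-0.0014,0,1.2,0,0],[-0.004,0,-0.0013,0,1.2,0,0],[-0.004,0,-0.0013,0,1.2,0,0],[-0.004,0,-0.0013,0,1.2,0,0],[-0.004,0,-0.0012,0,1.2,0,0]]]}}

```text
t: 5.1
tool_pos: [0.5101, -0.279, 0.0914]
eef_rot: [-0.5, 0.775, 0.21, 0.325]
wrist_force: [-0.3, -0.4, -3.2]
gripper_width: 0.0003
```

```bash
python3 - <<'E'
from fit import *
go(30,44,8)
shot('side','side5.png')
cv2.imwrite('pics/s5.png',cv2.resize(cv2.imread('pics/side5.png')[40:160,250:400],None,fx=4,fy=4,interpolation=2))
E
```

```text
t 5.1 alb [-0.0007 -0.1411  0.0914] tilt 45.5 F [-0.25 -0.38 -3.24] j [-0.67  0.26  0.14 -0.77 -1.65  0.26] w 0.0
31.8 46.6 [-0.0021, -0.0007, -0.0017] [-0.01, -1.06, -0.1]
33.5 45.2 [-0.0045, 0.0, -0.0014] [-0.0, 1.4, -0.0]
35.2 43.8 [-0.0045, 0.0, -0.0014] [0.0, 1.4, -0.0]
37.0 42.4 [-0.0048, -0.0, -0.0014] [-0.0, 1.4, 0.0]
38.8 41.0 [-0.0048, -0.0, -0.0014] [0.0, 1.4, 0.0]
40.5 39.6 [-0.0046, 0.0, -0.0013] [0.0, 1.4, -0.0]
42.2 38.2 [-0.0046, -0.0, -0.0012] [-0.0, 1.4, 0.0]
44.0 36.8 [-0.0048, -0.0, -0.0013] [0.0, 1.4, -0.0]
```

View pics/s5.png

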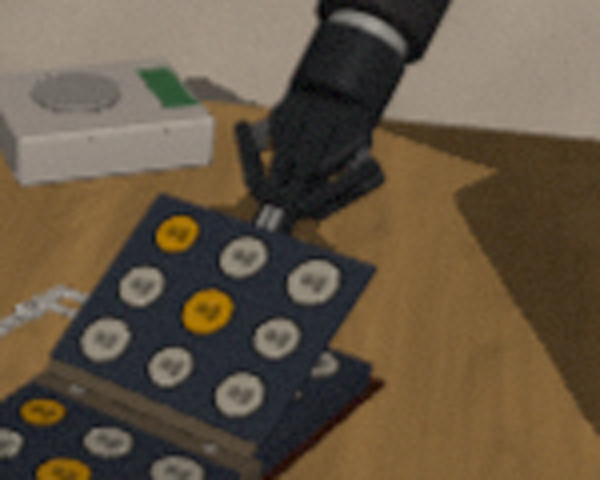

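Emit:
{"fn": "play_rows", "kwargs": {"steps": [[[-0.0045,0,-0.0017,0,0.7,0,0],[-0.0045,0,-0.0014,0,1.3,0,0],[-0.0045,0,-0.0014,0,1.3,0,0],[-0.0047,0,-0.0014,0,1.3,0,0],[-0.0047,0,-0.0014,0,1.3,0,0],[-0.0047,0,-0.0013,0,1.3,0,0],[-0.0047,0,-0.0013,0,1.3,0,0],[-0.0047,0,-0.0013,0,1.3,0,0],[-0.0047,0,-0.0013,0,1.3,0,0],[-0.0047,0,-0.0013,0,1.3,0,0]]]}}

```text
t: 6.15
tool_pos: [0.5223, -0.2523, 0.136]
eef_rot: [-0.521, 0.808, 0.149, 0.232]
wrist_force: [-0.9, -1.0, -2.8]
gripper_width: -0.0004
```

```bash
cat >> fit.py <<'E'
def est(d=.155):
    # leaf angle assuming contact: solve
    from scipy.optimize import brentq
    s,P,Q=state();a=toalb(P);e=np.array([a[1],a[2]-.027]);rad=np.hypot(*e);th=np.degrees(np.arctan2(e[1],-e[0]))
    z=Q[:,2];w=p[2];t=np.degrees(np.arctan2(-np.sin(w)*z[0]+np.cos(w)*z[1],-z[2]))
    def f(A):
        ph=np.radians(th-A);return rad*np.sin(ph)-nd(A,t,rad*np.cos(ph))
    try: A=brentq(f,th,min(th+25,179.9))
    except Exception as x: A=None
    print('pol',round(rad,4),round(th,1),'leaf est',A);return A
E
python3 - <<'E'
from fit import *
A=est()
go(A,A+16,10)
E
```

```text
t 6.15 alb [-0.0005 -0.1118  0.136 ] tilt 32.0 F [-0.9  -1.03 -2.8 ] j [-0.48  0.11  0.07 -0.56 -1.57  0.06] w -0.0
pol 0.1562 44.3 leaf est 50.226373264604014
t 6.15 alb [-0.0005 -0.1118  0.136 ] tilt 32.0 F [-0.9  -1.03 -2.8 ] j [-0.48  0.11  0.07 -0.56 -1.57  0.06] w -0.0
51.8 30.5 [-0.0042, -0.0005, -0.0006] [-0.06, 1.53, -0.05]
53.4 29.3 [-0.0043, -0.0, -0.001] [0.0, 1.2, -0.0]
55.0 28.0 [-0.0043, 0.0, -0.0009] [0.0, 1.3, 0.0]
56.6 26.7 [-0.0043, 0.0, -0.0009] [-0.0, 1.3, -0.0]
58.2 25.4 [-0.0043, 0.0, -0.0009] [0.0, 1.3, 0.0]
59.8 24.1 [-0.0044, -0.0, -0.0009] [-0.0, 1.3, -0.0]
61.4 22.9 [-0.0044, -0.0, -0.0008] [0.0, 1.2, -0.0]
63.0 21.6 [-0.0044, 0.0, -0.0008] [-0.0, 1.3, -0.0]
64.6 20.3 [-0.0044, 0.0, -0.0008] [0.0, 1.3, 0.0]
66.2 19.0 [-0.0044, -0.0, -0.0008] [-0.0, 1.3, -0.0]
```

Emit:
{"fn": "play_rows", "kwargs": {"steps": [[[-0.0044,0,-0.0008,0,1.3,0,0],[-0.0044,0,-0.001,0,1.3,0,0],[-0.0044,0,-0.001,0,1.3,0,0],[-0.0044,0,-0.001,0,1.3,0,0],[-0.0044,0,-0.001,0,1.3,0,0],[-0.0044,0,-0.0009,0,1.3,0,0],[-0.0044,0,-0.0009,0,1.3,0,0],[-0.0044,0,-0.0008,0,1.3,0,0],[-0.0044,0,-0.0008,0,1.3,0,0],[-0.0044,0,-0.0008,0,1.3,0,0]]]}}

```text
t: 7.15
tool_pos: [0.5382, -0.2169, 0.1661]
eef_rot: [-0.536, 0.83, 0.084, 0.131]
wrist_force: [0.3, -2.0, -2.1]
gripper_width: 0.0003
```

```bash
python3 - <<'E'
from fit import *
A=est()
go(A,A+16,10)
shot('side','side6.png')
cv2.imwrite('pics/s6.png',cv2.resize(cv2.imread('pics/side6.png')[20:180,220:400],None,fx=3.5,fy=3.5,interpolation=2))
E
```

```text
t 7.15 alb [-0.0006 -0.073   0.1661] tilt 17.9 F [ 0.28 -1.98 -2.12] j [-0.24  0.01  0.01 -0.31 -1.52 -0.18] w 0.0
pol 0.1571 62.3 leaf est 67.83376015506929
t 7.15 alb [-0.0006 -0.073   0.1661] tilt 17.9 F [ 0.28 -1.98 -2.12] j [-0.24  0.01  0.01 -0.31 -1.52 -0.18] w 0.0
69.4 16.5 [-0.0043, -0.0006, 0.0007] [-0.09, 1.37, -0.06]
71.0 15.2 [-0.0044, 0.0, -0.0007] [-0.0, 1.3, 0.0]
72.6 13.9 [-0.0044, -0.0, -0.0007] [0.0, 1.3, -0.0]
74.2 12.6 [-0.0044, 0.0, -0.0006] [-0.0, 1.3, 0.0]
75.8 11.3 [-0.0044, -0.0, -0.0006] [0.0, 1.3, -0.0]
77.4 10.1 [-0.0044, 0.0, -0.0006] [-0.0, 1.2, -0.0]
79.0 8.8 [-0.0044, -0.0, -0.0005] [0.0, 1.3, 0.0]
80.6 7.5 [-0.0044, 0.0, -0.0005] [-0.0, 1.3, 0.0]
82.2 6.2 [-0.0044, -0.0, -0.0005] [-0.0, 1.3, -0.0]
83.8 4.9 [-0.0044, -0.0, -0.0005] [0.0, 1.3, -0.0]
```

View pics/s6.png

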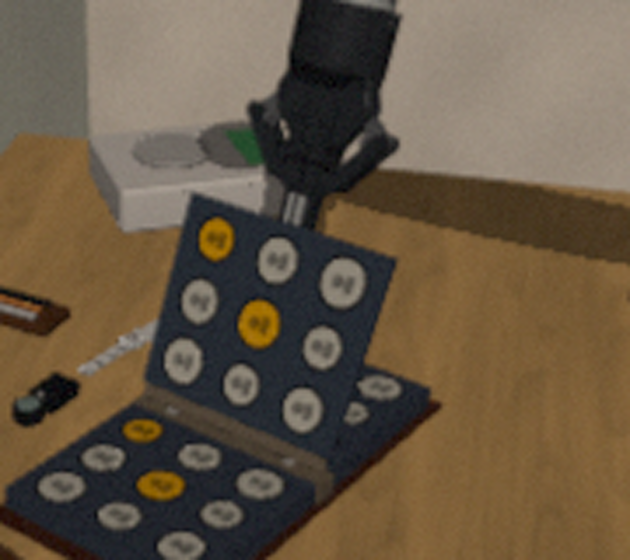

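Emit:
{"fn": "play_rows", "kwargs": {"steps": [[[-0.0044,0,0.0002,0,1.3,0,0],[-0.0044,0,-0.0003,0,1.3,0,0],[-0.0044,0,-0.0007,0,1.3,0,0],[-0.0044,0,-0.0006,0,1.3,0,0],[-0.0044,0,-0.0006,0,1.3,0,0],[-0.0044,0,-0.0006,0,1.3,0,0],[-0.0044,0,-0.0005,0,1.3,0,0],[-0.0044,0,-0.0005,0,1.3,0,0],[-0.0044,0,-0.0005,0,1.3,0,0],[-0.0044,0,-0.0005,0,1.3,0,0]]]}}

```text
t: 8.2
tool_pos: [0.5575, -0.1749, 0.182]
eef_rot: [-0.542, 0.84, 0.016, 0.028]
wrist_force: [0.4, -2.3, -1.3]
gripper_width: 0.0005
```

```bash
python3 - <<'E'
from fit import *
A=est()
go(A,A+14,10)
E
```

```text
t 8.2 alb [-0.0003 -0.0267  0.182 ] tilt 3.7 F [ 0.4  -2.34 -1.31] j [ 0.   -0.01 -0.04 -0.06 -1.51 -0.42] w 0.001
pol 0.1573 80.2 leaf est 85.41030726459671
t 8.2 alb [-0.0003 -0.0267  0.182 ] tilt 3.7 F [ 0.4  -2.34 -1.31] j [ 0.   -0.01 -0.04 -0.06 -1.51 -0.42] w 0.001
86.8 2.6 [-0.0038, -0.0003, 0.0013] [-0.21, 1.12, -0.06]
88.2 1.4 [-0.0039, -0.0, -0.0003] [0.0, 1.2, 0.0]
89.6 0.3 [-0.0039, 0.0, -0.0003] [0.0, 1.1, -0.0]
91.0 0.0 [-0.0038, -0.0, -0.0003] [0.0, 0.3, 0.0]
92.4 0.0 [-0.0038, 0.0, -0.0002] [0.0, 0.0, 0.0]
93.8 0.0 [-0.0038, -0.0, -0.0001] [0.0, 0.0, 0.0]
95.2 0.0 [-0.0038, -0.0, -0.0] [0.0, 0.0, 0.0]
96.6 0.0 [-0.0038, 0.0, 0.0001] [0.0, 0.0, 0.0]
98.0 0.0 [-0.0038, -0.0, 0.0001] [0.0, 0.0, 0.0]
99.4 0.0 [-0.0038, 0.0, 0.0002] [0.0, 0.0, 0.0]
```

Emit:
{"fn": "play_rows", "kwargs": {"steps": [[[-0.004,0,0.0003,0,1.1,0,0],[-0.004,0,0,0,1.1,0,0],[-0.004,0,0,0,1.0,0,0],[-0.004,0,0,0,0.5,0,0],[-0.004,0,0,0,0,0,0],[-0.004,0,0,0,0,0,0],[-0.004,0,0.0002,0,0,0,0],[-0.004,0,0.0003,0,0,0,0],[-0.004,0,0.0003,0,0,0,0],[-0.004,0,0.0003,0,0,0,0]]]}}

```text
t: 9.2
tool_pos: [0.5757, -0.1352, 0.1817]
eef_rot: [-0.542, 0.84, -0.004, -0.001]
wrist_force: [-0.4, -2.0, -0.9]
gripper_width: 0.0002
```

```bash
python3 - <<'E'
from fit import *
A=est()
go(A,A+16,12)
shot('side','side7.png')
cv2.imwrite('pics/s7.png',cv2.resize(cv2.imread('pics/side7.png')[20:180,220:400],None,fx=3.5,fy=3.5,interpolation=2))
E
```

```text
t 9.2 alb [0.     0.017  0.1817] tilt -0.4 F [-0.35 -2.02 -0.88] j [ 0.11  0.01 -0.03  0.01 -1.52 -0.54] w 0.0
pol 0.1556 96.3 leaf est 101.34166095926112
t 9.2 alb [0.     0.017  0.1817] tilt -0.4 F [-0.35 -2.02 -0.88] j [ 0.11  0.01 -0.03  0.01 -1.52 -0.54] w 0.0
102.7 0.0 [-0.0037, 0.0, 0.0005] [-0.27, -0.36, -0.06]
104.0 0.0 [-0.0036, -0.0, 0.0005] [0.0, 0.0, 0.0]
105.3 0.0 [-0.0035, 0.0, 0.0006] [0.0, 0.0, 0.0]
106.7 0.0 [-0.0038, -0.0, 0.0007] [0.0, 0.0, 0.0]
108.0 0.0 [-0.0035, 0.0, 0.0008] [0.0, 0.0, 0.0]
109.3 0.0 [-0.0035, -0.0, 0.0009] [0.0, 0.0, 0.0]
110.7 0.0 [-0.0038, -0.0, 0.001] [0.0, 0.0, 0.0]
112.0 0.0 [-0.0035, 0.0, 0.001] [0.0, 0.0, 0.0]
113.3 0.0 [-0.0035, 0.0, 0.0011] [0.0, 0.0, 0.0]
114.7 0.0 [-0.0037, -0.0, 0.0013] [0.0, 0.0, 0.0]
116.0 0.0 [-0.0034, -0.0, 0.0013] [0.0, 0.0, 0.0]
117.3 0.0 [-0.0034, -0.0, 0.0014] [0.0, 0.0, 0.0]
```

View pics/s7.png

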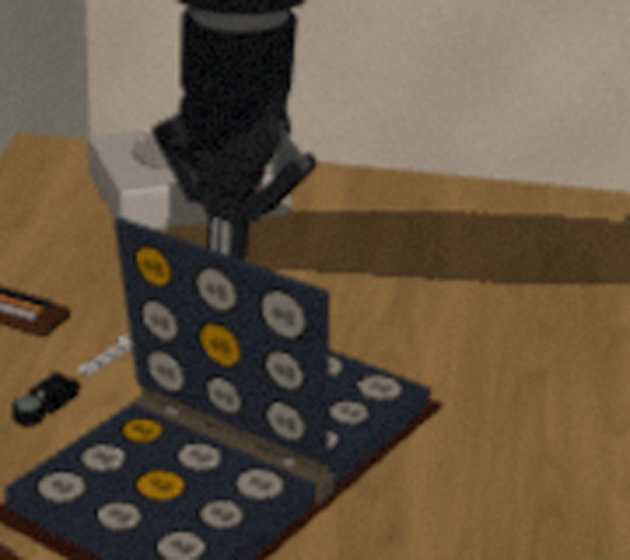

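Emit:
{"fn": "play_rows", "kwargs": {"steps": [[[-0.0037,0,0.0003,0,0,0,0],[-0.0037,0,0.0004,0,0,0,0],[-0.0037,0,0.0005,0,0,0,0],[-0.0037,0,0.0006,0,0,0,0],[-0.0037,0,0.0007,0,0,0,0],[-0.0037,0,0.0008,0,0,0,0],[-0.0037,0,0.001,0,0,0,0],[-0.0037,0,0.001,0,0,0,0],[-0.0037,0,0.0011,0,0,0,0],[-0.0037,0,0.0013,0,0,0,0],[-0.0037,0,0.0013,0,0,0,0],[-0.0035,0,0.0014,0,0,0,0]]]}}

```text
t: 10.45
tool_pos: [0.5951, -0.0908, 0.1694]
eef_rot: [-0.542, 0.84, -0.003, -0.002]
wrist_force: [-0.0, -2.0, -1.0]
gripper_width: 0.0004
```

```bash
python3 - <<'E'
from fit import *
A=est()
go(A,A+16,12)
E
```

```text
t 10.45 alb [-0.0006  0.0654  0.1694] tilt -0.4 F [-0.02 -1.97 -0.99] j [ 0.19  0.05 -0.02  0.01 -1.5  -0.61] w 0.0
pol 0.1567 114.7 leaf est 119.2854048250257
t 10.45 alb [-0.0006  0.0654  0.1694] tilt -0.4 F [-0.02 -1.97 -0.99] j [ 0.19  0.05 -0.02  0.01 -1.5  -0.61] w 0.0
120.6 0.0 [-0.0028, -0.0006, 0.0026] [-0.16, -0.35, -0.05]
122.0 0.0 [-0.0035, 0.0, 0.0018] [0.0, 0.0, 0.0]
123.3 0.0 [-0.0032, -0.0, 0.0017] [0.0, 0.0, 0.0]
124.6 0.0 [-0.0032, 0.0, 0.0018] [0.0, 0.0, 0.0]
126.0 0.0 [-0.0034, -0.0, 0.002] [0.0, 0.0, 0.0]
127.3 0.0 [-0.0031, -0.0, 0.002] [0.0, 0.0, 0.0]
128.6 0.0 [-0.0031, 0.0, 0.0021] [0.0, 0.0, 0.0]
130.0 0.0 [-0.0032, -0.0, 0.0023] [0.0, 0.0, 0.0]
131.3 0.0 [-0.003, 0.0, 0.0022] [0.0, 0.0, 0.0]
132.6 0.0 [-0.0029, -0.0, 0.0023] [0.0, 0.0, 0.0]
134.0 0.0 [-0.0031, 0.0, 0.0025] [0.0, 0.0, 0.0]
135.3 0.0 [-0.0028, 0.0, 0.0024] [0.0, 0.0, 0.0]
```

Emit:
{"fn": "play_rows", "kwargs": {"steps": [[[-0.0032,0,0.002,0,0,0,0],[-0.0034,0,0.002,0,0,0,0],[-0.0033,0,0.002,0,0,0,0],[-0.0033,0,0.002,0,0,0,0],[-0.0033,0,0.002,0,0,0,0],[-0.0032,0,0.0021,0,0,0,0],[-0.0032,0,0.0022,0,0,0,0],[-0.0032,0,0.0023,0,0,0,0],[-0.0031,0,0.0023,0,0,0,0],[-0.003,0,0.0024,0,0,0,0],[-0.003,0,0.0025,0,0,0,0],[-0.0029,0,0.0025,0,0,0,0]]]}}

```text
t: 11.65
tool_pos: [0.6124, -0.0527, 0.1407]
eef_rot: [-0.542, 0.84, -0.003, -0.001]
wrist_force: [-0.9, -0.9, -0.0]
gripper_width: -0.0001
```

```bash
python3 - <<'E'
from fit import *
A=est()
go(A,A+15,12)
shot('side','side8.png')
cv2.imwrite('pics/s8.png',cv2.resize(cv2.imread('pics/side8.png')[20:200,200:380],None,fx=3.3,fy=3.3,interpolation=2))
E
```

```text
t 11.65 alb [-0.0004  0.1072  0.1407] tilt -0.3 F [-0.87 -0.88 -0.01] j [ 0.24  0.09 -0.03  0.01 -1.45 -0.67] w -0.0
pol 0.1563 133.3 leaf est 137.17212538302397
t 11.65 alb [-0.0004  0.1072  0.1407] tilt -0.3 F [-0.87 -0.88 -0.01] j [ 0.24  0.09 -0.03  0.01 -1.45 -0.67] w -0.0
138.4 0.0 [-0.0019, -0.0004, 0.0031] [-0.18, -0.31, -0.04]
139.7 0.0 [-0.0026, 0.0, 0.0026] [0.0, 0.0, 0.0]
140.9 0.0 [-0.0024, 0.0, 0.0025] [0.0, 0.0, 0.0]
142.2 0.0 [-0.0025, -0.0, 0.0028] [0.0, 0.0, 0.0]
143.4 0.0 [-0.0022, 0.0, 0.0026] [0.0, 0.0, 0.0]
144.7 0.0 [-0.0024, -0.0, 0.0029] [0.0, 0.0, 0.0]
145.9 0.0 [-0.0021, 0.0, 0.0027] [0.0, 0.0, 0.0]
147.2 0.0 [-0.0022, -0.0, 0.003] [0.0, 0.0, 0.0]
148.4 0.0 [-0.002, 0.0, 0.0028] [0.0, 0.0, 0.0]
149.7 0.0 [-0.0021, -0.0, 0.0031] [0.0, 0.0, 0.0]
150.9 0.0 [-0.0019, -0.0, 0.0029] [0.0, 0.0, 0.0]
152.2 0.0 [-0.0019, 0.0, 0.0032] [0.0, 0.0, 0.0]
```

View pics/s8.png

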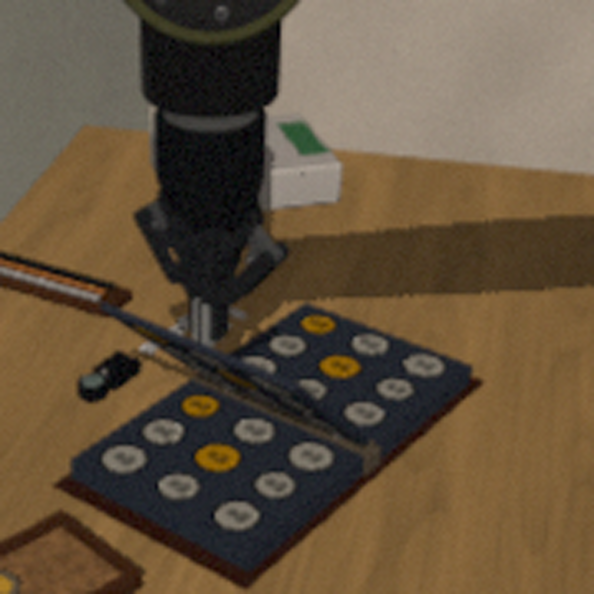

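Emit:
{"fn": "play_rows", "kwargs": {"steps": [[[-0.0025,0,0.0026,0,0,0,0],[-0.0026,0,0.0026,0,0,0,0],[-0.0025,0,0.0026,0,0,0,0],[-0.0025,0,0.0027,0,0,0,0],[-0.0023,0,0.0027,0,0,0,0],[-0.0023,0,0.0028,0,0,0,0],[-0.0022,0,0.0028,0,0,0,0],[-0.0021,0,0.0029,0,0,0,0],[-0.0021,0,0.003,0,0,0,0],[-0.002,0,0.003,0,0,0,0],[-0.002,0,0.003,0,0,0,0],[-0.0018,0,0.0031,0,0,0,0]]]}}

```text
t: 12.9
tool_pos: [0.6246, -0.0257, 0.1036]
eef_rot: [-0.543, 0.84, -0.003, -0.001]
wrist_force: [-0.9, 0.3, 0.3]
gripper_width: 0.0006
```

```bash
python3 - <<'E'
from fit import *
A=est()
go(A,A+13,12)
E
```

```text
t 12.9 alb [-0.0003  0.1368  0.1036] tilt -0.3 F [-0.86  0.31  0.3 ] j [ 0.28  0.13 -0.06  0.01 -1.39 -0.71] w 0.001
pol 0.1568 150.8 leaf est 153.67142544878138
t 12.9 alb [-0.0003  0.1368  0.1036] tilt -0.3 F [-0.86  0.31  0.3 ] j [ 0.28  0.13 -0.06  0.01 -1.39 -0.71] w 0.001
154.8 0.0 [-0.0002, -0.0003, 0.0036] [-0.18, -0.28, -0.02]
155.8 0.0 [-0.0013, -0.0, 0.0026] [0.0, 0.0, 0.0]
156.9 0.0 [-0.0014, 0.0, 0.0028] [0.0, 0.0, 0.0]
158.0 0.0 [-0.0013, -0.0, 0.0029] [0.0, 0.0, 0.0]
159.1 0.0 [-0.0013, 0.0, 0.0029] [0.0, 0.0, 0.0]
160.2 0.0 [-0.0012, 0.0, 0.0029] [0.0, 0.0, 0.0]
161.3 0.0 [-0.0012, 0.0, 0.003] [0.0, 0.0, 0.0]
162.3 0.0 [-0.001, -0.0, 0.0027] [0.0, 0.0, 0.0]
163.4 0.0 [-0.0011, 0.0, 0.003] [0.0, 0.0, 0.0]
164.5 0.0 [-0.001, -0.0, 0.003] [0.0, 0.0, 0.0]
165.6 0.0 [-0.0009, 0.0, 0.003] [0.0, 0.0, 0.0]
166.7 0.0 [-0.0009, -0.0, 0.0031] [0.0, 0.0, 0.0]
```

Emit:
{"fn": "play_rows", "kwargs": {"steps": [[[-0.001,0,0.0028,0,0,0,0],[-0.0013,0,0.0028,0,0,0,0],[-0.0013,0,0.0028,0,0,0,0],[-0.0013,0,0.0029,0,0,0,0],[-0.0013,0,0.0029,0,0,0,0],[-0.0012,0,0.0029,0,0,0,0],[-0.0012,0,0.0029,0,0,0,0],[-0.001,0,0.0029,0,0,0,0],[-0.001,0,0.0029,0,0,0,0],[-0.001,0,0.0029,0,0,0,0],[-0.0009,0,0.0029,0,0,0,0],[-0.0009,0,0.0029,0,0,0,0]]]}}

```text
t: 14.1
tool_pos: [0.6308, -0.0124, 0.0659]
eef_rot: [-0.543, 0.84, -0.003, -0.001]
wrist_force: [0.4, -0.3, 0.2]
gripper_width: -0.0001
```

```bash
python3 - <<'E'
from fit import *
A=est()
go(A,180,12)
shot('side','side9.png')
cv2.imwrite('pics/s9.png',cv2.resize(cv2.imread('pics/side9.png')[40:220,170:370],None,fx=3.3,fy=3.3,interpolation=2))
E
```

```text
t 14.1 alb [-0.0002  0.1515  0.0659] tilt -0.3 F [ 0.44 -0.28  0.22] j [ 0.3   0.16 -0.09  0.01 -1.32 -0.73] w -0.0
pol 0.1564 165.6 leaf est 167.5983983193442
t 14.1 alb [-0.0002  0.1515  0.0659] tilt -0.3 F [ 0.44 -0.28  0.22] j [ 0.3   0.16 -0.09  0.01 -1.32 -0.73] w -0.0
168.6 0.0 [0.0006, -0.0002, 0.0032] [-0.19, -0.26, -0.01]
169.7 0.0 [-0.0007, -0.0, 0.0031] [0.0, 0.0, 0.0]
170.7 0.0 [-0.0006, 0.0, 0.0028] [0.0, 0.0, 0.0]
171.7 0.0 [-0.0005, 0.0, 0.0029] [0.0, 0.0, 0.0]
172.8 0.0 [-0.0005, 0.0, 0.0031] [0.0, 0.0, 0.0]
173.8 0.0 [-0.0004, 0.0, 0.0029] [0.0, 0.0, 0.0]
174.8 0.0 [-0.0004, -0.0, 0.0029] [0.0, 0.0, 0.0]
175.9 0.0 [-0.0003, -0.0, 0.0032] [0.0, 0.0, 0.0]
176.9 0.0 [-0.0002, -0.0, 0.0029] [0.0, 0.0, 0.0]
177.9 0.0 [-0.0002, -0.0, 0.0029] [0.0, 0.0, 0.0]
179.0 0.0 [-0.0001, -0.0, 0.0032] [0.0, 0.0, 0.0]
180.0 0.0 [-0.0001, 0.0, 0.0029] [0.0, 0.0, 0.0]
```

View pics/s9.png

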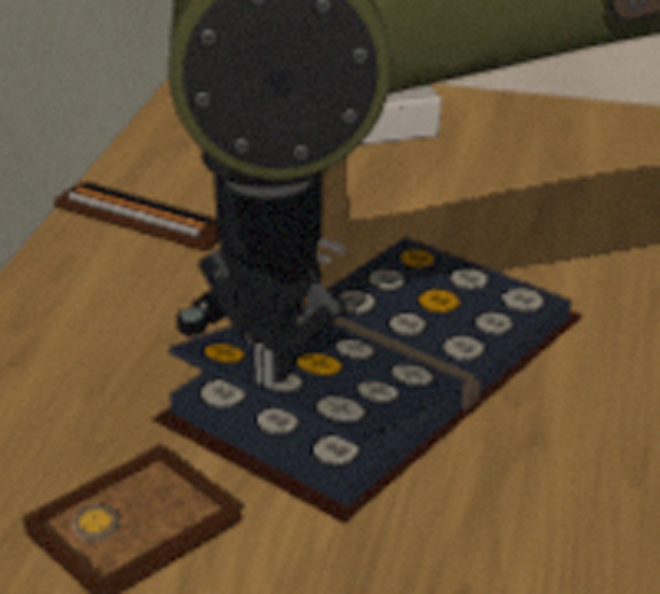

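Emit:
{"fn": "play_rows", "kwargs": {"steps": [[[-0.0003,0,0.0028,0,0,0,0],[-0.0005,0,0.0028,0,0,0,0],[-0.0005,0,0.0028,0,0,0,0],[-0.0005,0,0.0028,0,0,0,0],[-0.0004,0,0.0027,0,0,0,0],[-0.0004,0,0.0026,0,0,0,0],[-0.0003,0,0.0025,0,0,0,0],[-0.0002,0,0.0025,0,0,0,0],[-0.0002,0,0.0023,0,0,0,0],[-0.0001,0,0.0022,0,0,0,0],[0,0,0.002,0,0,0,0],[0,0,0.002,0,0,0,0]]]}}

```text
t: 15.35
tool_pos: [0.6325, -0.0086, 0.0329]
eef_rot: [-0.543, 0.84, -0.002, -0.001]
wrist_force: [-0.2, 0.3, -0.9]
gripper_width: -0.0001
```

```bash
python3 - <<'E'
from fit import *
state()
E
```

```text
t 15.35 alb [-0.0002  0.1557  0.0329] tilt -0.2 F [-0.16  0.32 -0.9 ] j [ 0.31  0.19 -0.12  0.01 -1.26 -0.73] w -0.0
```

Emit:
{"fn": "play_rows", "kwargs": {"steps": [[[0,0,0.0015,0,0,0,0],[0,0,0.0015,0,0,0,0],[0,0,0.001,0,0,0,0]]]}}

```text
t: 15.65
tool_pos: [0.6326, -0.0087, 0.0301]
eef_rot: [-0.543, 0.84, -0.003, -0.001]
wrist_force: [-4.5, 1.5, 8.1]
gripper_width: 0.0
```

Emit:
{"fn": "play_rows", "kwargs": {"steps": [[[0,0,0.001,0,0,0,0],[0,0,0.001,0,0,0,0]]]}}

```text
t: 15.85
tool_pos: [0.6326, -0.0086, 0.0302]
eef_rot: [-0.543, 0.84, -0.003, -0.001]
wrist_force: [-2.8, 0.8, 4.9]
gripper_width: -0.0001
```

Emit:
{"fn": "play_rows", "kwargs": {"steps": [[[0,0,0.002,0,0,0,0],[0,0,0.002,0,0,0,0],[0,0,0.002,0,0,0,0]]]}}

```text
t: 16.15
tool_pos: [0.6327, -0.0087, 0.0301]
eef_rot: [-0.544, 0.839, -0.004, -0.0]
wrist_force: [-5.6, 1.8, 10.6]
gripper_width: -0.0005
```

Emit:
{"fn": "play_rows", "kwargs": {"steps": [[[0,0,-0.001,0,0,0,0],[0,0,-0.004,0,0,0,0],[0,0,-0.01,0,0,0,0],[0,0,-0.02,0,0,0,0],[0,0,-0.025,0,0,0,0],[0.01,0,-0.03,0,0,0,0],[0.02,0,-0.03,0,0,0,0],[0.03,0,-0.03,0,0,0,0],[0.03,0,-0.02,0,0,0,0],[0.03,0,-0.01,0,0,0,0],[0.03,0,0,0,0,0,0],[0.03,0,0,0,0,0,0]]]}}

```text
t: 17.35
tool_pos: [0.5568, -0.1756, 0.2244]
eef_rot: [-0.546, 0.838, -0.006, 0.0]
wrist_force: [-0.7, 0.5, -0.5]
gripper_width: -0.0001
```

Emit:
{"fn": "play_rows", "kwargs": {"steps": [[[0.03,0,0,0,0,0,0],[0.03,0,0,0,0,0,0],[0.03,0,0,0,0,0,0],[0.03,0,0,0,0,0,0],[0.03,0,0,0,0,0,0],[0,0,0,0,0,0,0]]]}}

```text
t: 17.95
tool_pos: [0.4914, -0.3213, 0.2309]
eef_rot: [-0.544, 0.839, -0.008, 0.002]
wrist_force: [0.2, 0.1, 0.5]
gripper_width: 0.0002
```

```bash
python3 - <<'E'
from fit import *
state()
for n in('side','top'):
    c=shot(n,n+'10.png')
    for t,q in [('reverse_face',leafpt(p,0,.092,-.003,np.pi)),('leaf_edge',leafpt(p,0,.172,0,np.pi))]:
        print(n,t,np.round(proj(c,q),1),[(np.round(d['position'],1).tolist(),round(d['conf'],2)) for d in r.pinpoint(n,t)[:2]])
    for t in ['tray','capsule','loupe','gauge']:
        print(n,t,[(np.round(d['position'],1).tolist(),round(d['conf'],2)) for d in r.pinpoint(n,t)[:1]])
a=cv2.imread('pics/side10.png')[70:230,170:370];cv2.imwrite('pics/s10.png',cv2.resize(a,None,fx=3.5,fy=3.5,interpolation=2))
a=cv2.imread('pics/top10.png')[120:300,220:510];cv2.imwrite('pics/t10.png',cv2.resize(a,None,fx=2.7,fy=2.7,interpolation=2))
E
```

```text
t 17.95 alb [-0.0004 -0.1874  0.2309] tilt -0.4 F [0.17 0.09 0.51] j [-0.23 -0.01  0.03  0.01 -1.6  -0.19] w 0.0
side reverse_face [156.7 265.5] [([154.0, 264.9], 0.55)]
side leaf_edge [171.5 247. ] [([173.4, 247.4], 0.71), ([199.5, 211.3], 0.17)]
side tray [([198.2, 209.0], 0.94)]
side capsule [([199.0, 197.2], 0.62)]
side loupe [([138.5, 225.0], 0.67)]
side gauge [([118.4, 252.1], 0.56)]
top reverse_face [192.8 342.6] [([191.5, 336.7], 0.96)]
top leaf_edge [181.2 308.3] [([177.9, 308.0], 0.85)]
top tray [([160.1, 259.4], 0.92)]
top capsule [([207.0, 374.9], 0.64)]
top loupe [([134.5, 371.7], 0.63)]
top gauge [([155.5, 430.2], 0.85)]
```

View pics/s10.png

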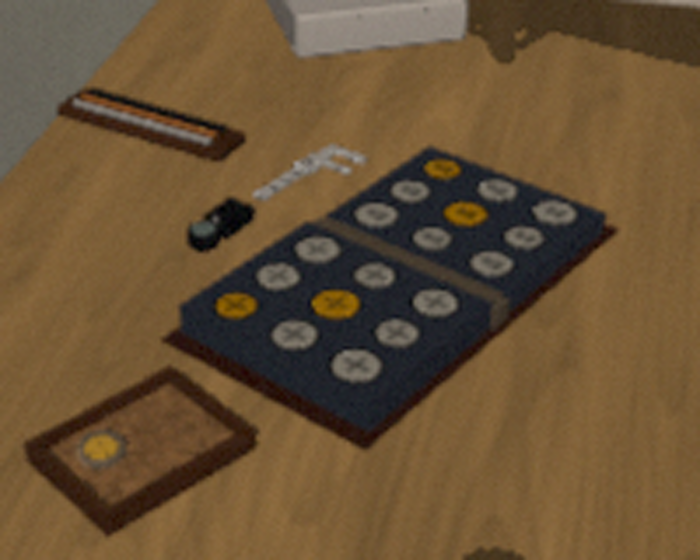

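View pics/t10.png

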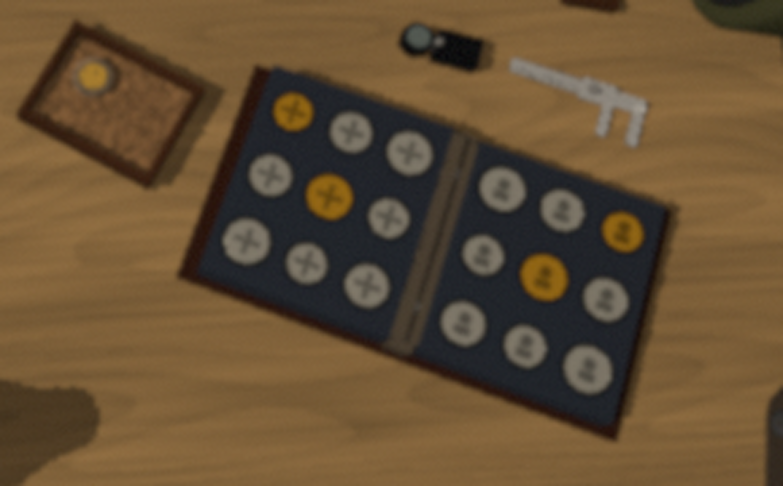

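```bash
python3 -c "
from h import *
print(r.sign_off())"
```

```text
the job is handed in; nothing more can be done
None
```

The leaf is turned over and lies flat on the left-hand pages with its coin crosses facing up, and the job is handed in at about 18 s of the 48 s allowed.

- **How it was turned:** I pushed it from under its free edge with the shut fingertips, following its arc slowly. The wrist force stayed at about 3 N.
- **Pressing flat:** I pressed it down with about 11 N. The fingertips stopped at z = 0.030 m, the height of the top face of a leaf lying flat. I then lifted the hand straight up and moved it clear.
- **Position check:** In the last pictures the leaf's free edge is within about 3 px of where a flat leaf should be, in both cameras. The reverse-face centre is within about 3 px in the side view but 6 px off in the top view.
- **Other items:** The tray, capsule, loupe and gauge look unmoved in the before and after pictures.
- **Check that disagreed:** The top-camera detector put the capsule on the album (row 207, column 375). That is a false find, because both pictures show the capsule still in the tray.

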